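# Bring the tall jar round to the sorting tray and hold the carousel

### The arm

A 6-joint arm with a two-finger parallel gripper is mounted at the origin on the work surface. World frame = base frame: x ahead of the robot, y to its left, z up, the work surface at z = 0. Lengths are in m, angles in rad, forces in N, time in s.
With the tool pointing down it reaches from about 0.275 to 0.825 m from the base axis. Payload 5.2 kg.
Tool frame: the origin (TCP) lies at the very end of the fingers, on their centre line; the grasp point (between the pads) lies 19 mm behind it (ctrl.grip_point_offset is the y of the grasp point in the tool frame, in m); y points along the fingers, x is the direction in which the jaws open and shut, and the axes are right-handed (so a half turn about y gives the same grasp; the last joint's range is limited). The gripper opens to 93 mm and grips with 3 to 60 N. Pads are 15 mm wide; open, the fingers measure 128 mm over their backs; the gripper's body (75 mm by 188 mm) begins 65 mm behind the grasp point.
Start: joints at [-1.484, 0.259, 1.535, -0, 1.348, -0.203], TCP at [0.157, -0.527, 0.219] pointing down, gripper open.
Joint ranges: [-3.14, 3.14], [-0.91, 2.08], [0.19, 2.58], [-1.22, 4.36], [0.22, 2.71], [-3.12, 3.12]. Speed limits (rad/s): [2.57, 2.57, 3.14, 3.14, 3.14, 3.14].

### API

Orientations are given as a unit quaternion [x, y, z, w].
In Python, from station import status, viewer, ticket, ctrl gives the robot as it stands.
- The arm moves only by the tool step_arm, never from a script. Its argument "series" is one flat list of numbers, 6 for each row, row after row: the shift along the tool's x, y, z in m, then the turn, a rotation vector about the tool's x, y, z in rad. A call has 1 to 20 rows; each row is the pose to reach, as a shift and turn from the pose measured when the call began, along the tool's axes at that moment; what a row does not reach only later rows make up. A row lasts 1/10 s, in which the tool goes at most 50 mm and 8.59 degrees, less where a joint would pass 70% of its speed; a pose out of reach is approached as far as the arm can. A call with a gripper value outside its range is refused whole. "claw" is the gripper's target within -1 to 1 (fully open at 1, half-way at 0, shut at -1), set as the call begins (left out, the last holds). The fingers move at their own pace and stop on an object; "squeeze" is the grip in N (left out, the last holds). Time passes only in rows, so rows that repeat a pose let the fingers close. It gives the time, the measured TCP pose, the force and the opening at its end, in the units of the state.
- status.get_obs(): the state, without advancing time (a new reading comes with each control period).
- viewer.get_image(name): name is "scene" or "top" or "wrist"; returns a dict with "pixels" (384x512x3 uint8, red, green, blue), "z_map" (384x512 float32, m along the optical axis (not along the pixel's ray), 0 where there is no reading), "intrinsics" (3x3 intrinsics, pixels), "k1" (the pictures are not rectified: a ray, as slopes to the right and down, at radius r is drawn at 1 + k1 r^2 times it, then the intrinsics apply), "world_from_camera" (4x4, takes a point from camera to world coordinates). Camera axes: x right, y down, z forward; pixel columns grow to the right and rows downward; lengths in m; the calibration is good to about 2 mm. A picture is of the moment at which its call begins.
- ticket.job_done(): hands the job in, once; it reports no verdict.
The state is a dict: "time_s": time; "qpos": joint angles; "joint_vel": joint speeds; "tau": joint torques, N m; "tool_pos": TCP position; "tool_rot": TCP orientation; "ft_force": force on the tool from outside, world axes, zero at the start; "ft_torque": the same for the moment, N m; "width": opening from 0.0 (shut) to 1.0 (fully open).
Only numpy, scipy, OpenCV 4.12 (cv2) and the standard library are available. Lean on these libraries where they do the work, as an engineer would, in place of code of your own. Each camera call takes 0.05 s, during which the arm holds its last target. There are 200 camera calls.

### The job

Turn the jar carousel until the one tall jar, the one with the bar grip on its lid, stands squarely at the front, in line with the middle of the sorting tray, then keep the carousel's centre knob gripped firmly so that it cannot turn while I unscrew the lid. Keep every jar upright in its ring and leave the other things on the bench alone. Finish while still holding the knob, with the carousel at rest.

Things in the scene. Friction and masses are not known exactly. Their poses are not given: they have to be found in the camera images.
- stand: the carousel's fixed plywood stand, a board 385 x 290 mm, top 16 mm above the bench; origin on the bench under the carousel's axle; its own -x points to its front, where an aluminium sorting tray (85 x 240 mm, rim 36 mm above the bench) is screwed on, tray middle 190 mm from the axle. Placed anywhere on the bench, yawed up to 21 degrees
- front_place (a point): point fixed to the stand, 92 mm in front of the axle on the line from the axle to the middle of the tray, 65 mm above the bench: where a jar's axis is when that jar stands squarely at the front
- knob_grip (a point): centre of the carousel's round black rubber knob, on the axle, 184 mm above the bench; the knob is 40 mm in diameter from 172 to 197 mm above the bench, slightly domed above that to 201 mm, and may be pinched from above at any yaw. It turns with the carousel. Nothing else on the carousel is higher than 142 mm above the bench
- carousel (a joint): angle of the carousel on its axle, rad, growing counter-clockwise from above; reads 0 wherever it starts, whatever jar is in front; turns either way for two full turns. Free-running bearing with slight drag (0.06 N m); it has no detents and no lock. The deck is a grey disc 270 mm across, its top 30 mm above the bench, with six steel wire rings, 60 degrees apart, 92 mm from the axle, a jar standing loose in each
- jar_tall_mid (a point): the wanted jar, half-way up its axis: the only tall one, 112 mm high in all (69 to 75 mm for the others), 62 mm across, clear with a black screw lid and, on that lid only, an upright bar grip 54 x 13 x 15 mm; at the start it stands in one of the three rings at the back, away from the tray
- jar_a_mid (a point): another jar standing in the carousel, half-way up its axis: 69 mm high, 62 mm across, plain flat lid
- jar_b_mid (a point): another jar standing in the carousel, half-way up its axis: 69 mm high, 62 mm across, plain flat lid
- jar_c_mid (a point): another jar standing in the carousel, half-way up its axis: 75 mm high, 62 mm across, plain flat lid
- jar_d_mid (a point): another jar standing in the carousel, half-way up its axis: 69 mm high, 62 mm across, plain flat lid
- jar_e_mid (a point): another jar standing in the carousel, half-way up its axis: 75 mm high, 62 mm across, plain flat lid
- tape: loose roll of black tape lying flat, 104 mm across, 48 mm high; leave it alone
- tape_small: loose roll of paper tape lying flat, 90 mm across, 24 mm high; leave it alone
- bottle: loose amber glass bottle, upright, 60 mm across, 190 mm high; leave it alone
- screwdriver: loose screwdriver lying on the bench; leave it alone
- skate_wheel: loose white skateboard wheel lying flat, 52 mm across, 32 mm high; leave it alone
- power_brick: loose black power supply, 110 x 55 x 34 mm; leave it alone
- knob: the knob itself; origin on the axle at its underside, 167 mm above the bench, z up; it is fixed to the carousel and turns with it
Mind the look-alikes: they are no part of the job. Leave any blue or pink look-alike of the part that bears jar_b_mid alone.

How it is judged:
At the end, for the whole second after the job is handed in: The tall jar's axis is within 12 mm (horizontally) of the front place, the carousel is at rest (under 0.08 rad/s), the fingers hold the knob between them with more than 3 N of contact force (grasp point within 30 mm of the knob's centre), and all six jars stand upright in their rings (horizontal distance between jar_tall_mid and front_place below 0.012 m and velocity of joint carousel between -0.08 and 0.08 rad/s and contact force between the fingers and knob above 3 N and distance between the grasp point and knob_grip below 0.03 m and horizontal distance between jar_a_mid and knob_grip between 0.079 and 0.105 m and angle between each of jar_a_mid, jar_b_mid, jar_tall_mid, jar_c_mid, jar_d_mid, jar_e_mid's own z axis and vertical below 0.2 rad and height (world z) of each of jar_a_mid, jar_b_mid, jar_tall_mid, jar_c_mid, jar_d_mid, jar_e_mid below 0.1 m and horizontal distance between jar_b_mid and knob_grip between 0.079 and 0.105 m and horizontal distance between jar_tall_mid and knob_grip between 0.079 and 0.105 m and horizontal distance between jar_c_mid and knob_grip between 0.079 and 0.105 m and horizontal distance between jar_d_mid and knob_grip between 0.079 and 0.105 m and horizontal distance between jar_e_mid and knob_grip between 0.079 and 0.105 m); the arm keeps its last pose, push and grip.
It fails at once if a jar is tipped or comes out of its ring (angle between any of jar_a_mid, jar_b_mid, jar_tall_mid, jar_c_mid, jar_d_mid, jar_e_mid's own z axis and vertical above 0.4 rad or height (world z) of any of jar_a_mid, jar_b_mid, jar_tall_mid, jar_c_mid, jar_d_mid, jar_e_mid above 0.115 m).
It fails at once if something else on the bench is shifted by more than 30 mm (distance of any of tape, tape_small, bottle, screwdriver, skate_wheel, power_brick from where it was at the start of the episode above 0.03 m).
It also fails if it takes over 58 s, if anything falls off the work surface, if the arm or the gripper's body presses on something with over 40 N, if the wrist force passes 120 N, or if a joint passes its speed limit or range.

## Working session

There is one attempt and no reset: what is moved stays moved. The work goes in short steps, Python scripts to look and compute and a tool call to move; the robot and the scene stay as the last step left them, time stands still between calls to the robot, and variables do not carry over. Pictures are saved under pics/ and viewed, about 8 in all and at most 12, crops included, and the job is handed in when it is done.

Besides the shell and the picture viewer there is one more tool, called as a command line: name --argument value ..., lists and objects as JSON in quotes. step_arm: Moves the arm, as the interface text tells. Its arguments: {"type":"object","properties":{"series":{"type":"array"},"claw":{"type":"number"},"squeeze":{"type":"number"}},"required":["series"]}

```bash
mkdir -p pics
cat > h.py <<'E'
import numpy as np, cv2
from station import status, viewer, ticket, ctrl
def shot(name,fn=None):
    d=viewer.get_image(name); np.savez('/tmp/%s.npz'%name,**d)
    if fn: cv2.imwrite('pics/'+fn,d['pixels'][:,:,::-1])
    return d
def cloud(d):
    K=d['intrinsics'];z=d['z_map'];v,u=np.mgrid[:z.shape[0],:z.shape[1]].astype(float)
    k=float(d['k1']); xd=(u-K[0,2])/K[0,0]; yd=(v-K[1,2])/K[1,1]; x,y=xd.copy(),yd.copy()
    for _ in range(20):
        s=1+k*(x*x+y*y); x,y=xd/s,yd/s
    P=np.stack([x*z,y*z,z,np.ones_like(z)],-1)@np.array(d['world_from_camera']).T
    P=P[...,:3]; P[z==0]=np.nan
    return P
E
python3 - <<'E'
from h import *
a=shot('top','top.png');b=shot('scene','scene.png')
cv2.imwrite('pics/both.png',cv2.resize(np.hstack([a['pixels'],b['pixels']]),(800,300))[:,:,::-1])
for n,d in(('top',a),('scene',b)):
    P=cloud(d); Z=P[...,2]; print(n,d['world_from_camera'][:3,3],d['k1'])
    for lo,hi in((.195,.205),(.17,.205),(.1,.145)):
        m=(Z>lo)&(Z<hi); 
        nn,l,st,c=cv2.connectedComponentsWithStats(m.astype(np.uint8))
        for i in range(1,nn):
            if st[i,4]>15: print(lo,st[i],np.nanmean(P[l==i],0).round(4))
print(status.get_obs(),ctrl.grip_point_offset)
E
```

```text
top [0.42227308 0.08005449 1.06199589] -0.07377462233390736
0.195 [247 174  20  20 273] [0.5594 0.0688 0.2005]
0.195 [280 330  26   3  28] [0.2522 0.005  0.2001]
0.17 [  16    0  148   48 5826] [0.9651 0.4632 0.1834]
0.17 [ 472    0   40   60 2215] [ 0.9168 -0.4994  0.1883]
0.17 [330 120  14  13 144] [ 0.6836 -0.1106  0.1889]
0.17 [247 174  20  21 299] [0.5582 0.0689 0.1991]
0.17 [255 329  60   9 141] [0.2504 0.0216 0.1916]
0.1 [458   0  54  74 990] [ 0.9042 -0.4848  0.1224]
0.1 [  31   36  133   21 1149] [0.9264 0.4498 0.1253]
0.1 [317 123  27  25 375] [ 0.6769 -0.1046  0.1261]
0.1 [230 139  26  28 551] [0.6429 0.098  0.1289]
0.1 [269 148  25  25 461] [0.6284 0.0085 0.1054]
0.1 [207 172  23  24 279] [0.5764 0.1595 0.1019]
0.1 [283 184  25  25 480] [ 0.542  -0.0215  0.1053]
0.1 [221 210  21  21 141] [0.4931 0.1321 0.1012]
0.1 [258 216  25  22 254] [0.4725 0.0382 0.102 ]
0.1 [231 224   9   8  27] [0.4727 0.1219 0.1011]
scene [1.51255581 0.62067091 1.03854913] -0.135491977619033
0.195 [39  5 34 15 61] [-0.2233 -1.7437  0.2002]
0.195 [210   5   9   3  16] [-0.7389 -0.9948  0.2004]
0.195
[... 2295 characters left out ...]
 35  17 246] [1.0695 0.3338 0.1256]
{'time_s': 0.1, 'qpos': array([-1.48383998e+00,  2.59254905e-01,  1.53597582e+00, -1.19844020e-06,
        1.34798918e+00, -2.02830531e-01]), 'joint_vel': array([-0.00133969, -0.00134397, -0.00367407, -0.00087989,  0.00263563,
       -0.00175989]), 'tau': array([ 2.85426504e-04, -4.38215160e+01, -2.84643155e+01,  7.19404919e-02,
        3.61459167e-02, -4.96371490e-05]), 'tool_pos': array([ 0.15712386, -0.52656655,  0.21790815]), 'tool_rot': array([-0.5665246 ,  0.42294983, -0.42218406,  0.56738342]), 'ft_force': array([ 0.1228292 , -0.13545115,  0.0788685 ]), 'ft_torque': array([ 0.03007717, -0.02100912,  0.00796145]), 'width': 1.0007105623327854} -0.0188
```

View pics/top.png

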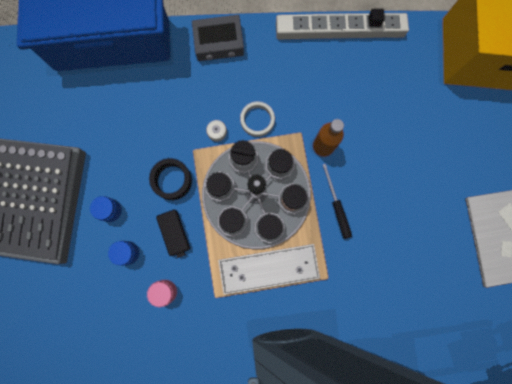

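View pics/scene.png

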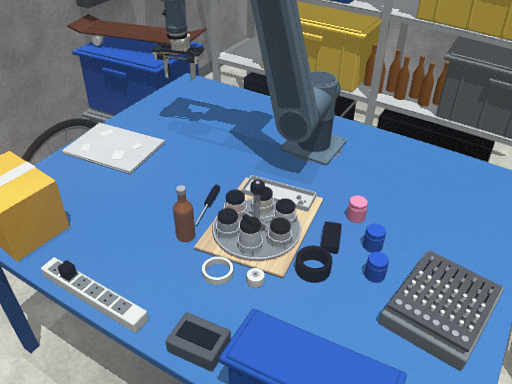

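The top view shows the tall jar at the back (243,153), with its barred lid, and the knob at (256,184). The tray is at the bottom (270,269), and the bottle stands off to the right. Next I measure the axle, stand yaw and jar angle.

```bash
cat >> h.py <<'E'
def cfit(p):
    A=np.c_[2*p,np.ones(len(p))];s=np.linalg.lstsq(A,(p**2).sum(1),rcond=None)[0];return s[:2],np.sqrt(s[2]+s[:2]@s[:2])
def jars(P,ax,zs=.003):
    Z=P[...,2];r=np.hypot(P[...,0]-ax[0],P[...,1]-ax[1]);o=[]
    m=(Z>.092)&(Z<.15)&(r>.045)&(r<.14)
    n,l,st,c=cv2.connectedComponentsWithStats(m.astype(np.uint8))
    for i in range(1,n):
        if st[i,4]<80: continue
        p=P[l==i]; zt=np.percentile(p[:,2],60); q=p[abs(p[:,2]-zt)<zs,:2].astype(np.float32)
        if len(q)<10: continue
        c,R=cv2.minEnclosingCircle(q); o.append((c,R,zt,p[:,2].max(),np.hypot(*(np.array(c)-ax)),np.degrees(np.arctan2(c[1]-ax[1],c[0]-ax[0]))))
    return o
E
python3 - <<'E'
from h import *
ld=lambda n:dict(np.load('/tmp/%s.npz'%n))
for n in('top','scene'):
    P=cloud(ld(n));Z=P[...,2]; near=(np.hypot(P[...,0]-.53,P[...,1]-.065)<.28)
    k=P[(Z>.19)&(Z<.206)&near&(np.hypot(P[...,0]-.56,P[...,1]-.07)<.04)][:,:2].astype(np.float32)
    print(n,'knob',cv2.minEnclosingCircle(k),k.mean(0))
    m=(Z>.024)&(Z<.034)&near&(np.hypot(P[...,0]-.56,P[...,1]-.07)<.15)
    dk=P[m][:,:2].astype(np.float32); print('deck',cv2.minEnclosingCircle(dk))
    for nm,lo,hi in(('stand',.010,.05),('tray',.030,.043)):
        m=((Z>lo)&(Z<hi)&near)
        if nm=='tray': m&=np.hypot(P[...,0]-.56,P[...,1]-.07)>.142
        N,l,st,c=cv2.connectedComponentsWithStats(m.astype(np.uint8));
        for i in 1+np.argsort(-st[1:,4])[:2]: print(nm,st[i],cv2.minAreaRect(P[l==i][:,:2].astype(np.float32)*1000))
    for j in jars(P,np.array([.559,.0688])): print(np.round(np.hstack(j),4))
d=ld('top')['pixels'][120:310,180:340]
cv2.imwrite('pics/crop.png',cv2.resize(d,None,fx=3,fy=3,interpolation=cv2.INTER_CUBIC)[:,:,::-1])
E
```

```text
top knob ((0.5598546862602234, 0.06877363473176956), 0.021288162097334862) [0.55906296 0.06892109]
deck ((0.5541955828666687, 0.06852317601442337), 0.14355604350566864)
stand [  193   132   135   166 12062] ((512.732177734375, 62.15040588378906), (386.3804626464844, 291.377197265625), 7.887550354003906)
stand [ 156  209   34   49 1030] ((463.6882019042969, 281.097900390625), (119.40925598144531, 56.35343933105469), 19.496915817260742)
tray [156 209  33  47 910] ((467.62030029296875, 282.7666931152344), (109.84512329101562, 54.89793395996094), 19.204280853271484)
tray [219 244 101  51 364] ((371.12310791015625, 43.51012420654297), (85.66852569580078, 239.1894989013672), 7.878719806671143)
[ 0.646   0.0985  0.0296  0.1287  0.1462  0.0919 18.8638]
[ 6.29200e-01  8.20000e-03  2.97000e-02  1.05700e-01  1.10200e-01
  9.27000e-02 -4.08293e+01]
[5.77000e-01 1.58600e-01 2.92000e-02 1.01200e-01 1.05400e-01 9.15000e-02
 7.86617e+01]
[ 5.425000e-01 -2.110000e-02  2.920000e-02  1.058000e-01  1.103000e-01
  9.140000e-02 -1.004116e+02]
[4.910000e-01 1.293000e-01 2.950000e-02 1.000000e-01 1.043000e-
[... 657 characters left out ...]
59426498413086), 17.502742767333984)
tray [241 175  76  34 228] ((370.85235595703125, 42.270408630371094), (95.2378921508789, 242.11383056640625), 6.998807907104492)
[ 4.729000e-01  4.340000e-02  2.810000e-02  1.010000e-01  1.064000e-01
  8.980000e-02 -1.635593e+02]
[ 5.425000e-01 -2.070000e-02  3.090000e-02  1.054000e-01  1.117000e-01
  9.100000e-02 -1.004315e+02]
[4.922000e-01 1.281000e-01 3.160000e-02 9.950000e-02 1.041000e-01
 8.930000e-02 1.383827e+02]
[ 6.29900e-01  6.90000e-03  3.08000e-02  1.05300e-01  1.11800e-01
  9.41000e-02 -4.11156e+01]
[ 0.648   0.0986  0.0303  0.1276  0.1473  0.0938 18.5019]
[5.78300e-01 1.58700e-01 2.95000e-02 1.00600e-01 1.05700e-01 9.20000e-02
 7.78927e+01]
```

View pics/crop.png

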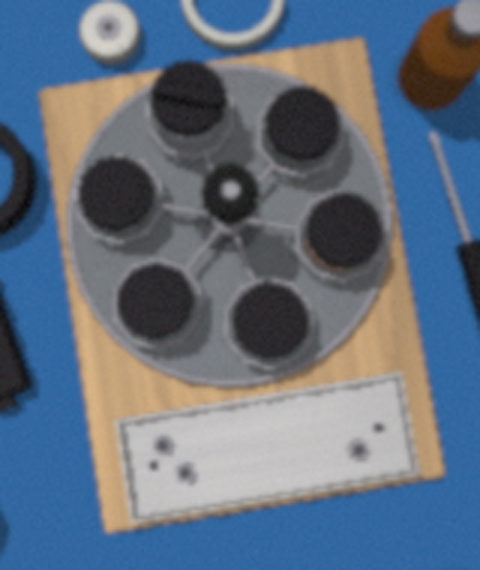

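```bash
cat >> h.py <<'E'
from scipy.spatial.transform import Rotation as R
def rel(pos,yaw=None):
    "shift in tool axes and rotvec (tool axes) to reach pos, with tool straight down and tool x at yaw (deg)"
    o=status.get_obs();T=R.from_quat(o['tool_rot']);s=T.inv().apply(np.array(pos)-o['tool_pos'])
    if yaw is None: return s,None
    x=np.array([np.cos(np.radians(yaw)),np.sin(np.radians(yaw)),0]);y=np.array([0,0,-1.])
    G=R.from_matrix(np.c_[x,y,np.cross(x,y)]); return s,(T.inv()*G).as_rotvec()
E
python3 - <<'E'
from h import *
o=status.get_obs();M=R.from_quat(o['tool_rot']).as_matrix();print(M.round(4)); y=np.degrees(np.arctan2(M[1,0],M[0,0]));print('yaw',y)
print(rel([.157,-.527,.28],y)); 
for a in(y,y+90,y-90): print(rel([.5595,.069,.28],a))
E
```

```text
[[ 2.857e-01 -1.000e-04  9.583e-01]
 [-9.583e-01  1.600e-03  2.857e-01]
 [-1.600e-03 -1.000e+00  3.000e-04]]
yaw -73.39640498801145
(array([ 0.000281  , -0.06209245, -0.00022227]), array([-3.26655426e-04, -2.60366886e-07, -1.59413748e-03]))
(array([-0.45585422, -0.06118368,  0.55580119]), array([-3.26655426e-04, -2.60366886e-07, -1.59413748e-03]))
(array([-0.45585422, -0.06118368,  0.55580119]), array([-1.50858725e-03, -1.57079621e+00, -9.95478095e-04]))
(array([-0.45585422, -0.06118368,  0.55580119]), array([ 9.95478025e-04,  1.57079569e+00, -1.50858714e-03]))
```

step_arm --series '[0,-0.04,0,0,0,0,-0.02,-0.061,0.025,0,0,0,-0.05,-0.061,0.061,0,0,0,-0.08,-0.061,0.0975,0,0,0,-0.11,-0.061,0.134,0,0,0,-0.14,-0.061,0.171,0,0,0,-0.17,-0.061,0.207,0,0,0,-0.2,-0.061,0.244,0,0,0,-0.23,-0.061,0.28,0,0,0,-0.26,-0.061,0.317,0,0,0,-0.29,-0.061,0.354,0,0,0,-0.32,-0.061,0.39,0,0,0,-0.35,-0.061,0.427,0,0,0,-0.38,-0.061,0.463,0,0,0,-0.41,-0.061,0.5,0,0,0,-0.435,-0.061,0.53,0,0,0,-0.45,-0.061,0.549,0,0,0,-0.456,-0.061,0.556,0,0,0,-0.456,-0.061,0.556,0,0,0,-0.456,-0.061,0.556,0,0,0]' --claw 1

```text
time_s: 2.1
tool_pos: [0.5591, 0.0683, 0.2796]
tool_rot: [-0.567, 0.423, -0.422, 0.567]
ft_force: [0.3, 0.3, -0.8]
width: 0.998
```

Run:
```python
from h import *
d=shot('wrist','w1.png');o=status.get_obs();print(o['tool_pos'],o['qpos'],o['time_s'])
P=cloud(d);Z=P[...,2];m=(Z>.185)&(Z<.207)&(np.hypot(P[...,0]-.56,P[...,1]-.07)<.04)
k=P[m][:,:2].astype(np.float32);print(len(k),cv2.minEnclosingCircle(k),k.mean(0))
for j in jars(P,np.array([.5595,.069])): print(np.round(np.hstack(j),4))
print(rel([.5595,.069,.168],-73.4))
```

```text
[0.55904915 0.0680437  0.2797832 ] [-7.76094022e-02  2.50315125e-01  1.39753285e+00  1.04652244e-03
  1.49452824e+00  1.20440697e+00] 2.15
2040 ((0.559885561466217, 0.06903063505887985), 0.021447373554110527) [0.56228656 0.06995987]
[ 0.6464  0.0982  0.0296  0.1284  0.1451  0.0917 18.5732]
[ 6.29100e-01  8.80000e-03  2.97000e-02  1.05600e-01  1.08900e-01
  9.20000e-02 -4.08556e+01]
[5.77800e-01 1.59300e-01 2.87000e-02 1.01200e-01 1.04300e-01 9.22000e-02
 7.85542e+01]
[ 5.422000e-01 -2.090000e-02  3.000000e-02  1.055000e-01  1.077000e-01
  9.150000e-02 -1.008905e+02]
[4.90600e-01 1.30100e-01 3.03000e-02 9.97000e-02 1.01700e-01 9.21000e-02
 1.38447e+02]
[ 4.731000e-01  4.000000e-02  2.890000e-02  1.009000e-01  1.038000e-01
  9.120000e-02 -1.614265e+02]
(array([-0.00064809,  0.11178384,  0.00074445]), array([ 0.00035715, -0.00102485, -0.00125507]))
```

View pics/w1.png

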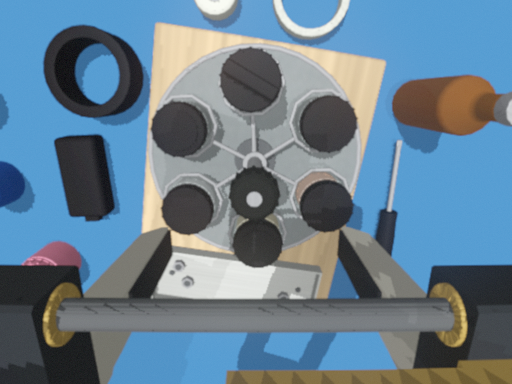

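The wrist view shows the knob (255,195) between the open fingers, the tall jar at (250,80) and the bottle well clear. I'll descend and grip.

step_arm --series '[-0.0005,0.03,0.0007,0,0,0,-0.0006,0.06,0.0007,0,0,0,-0.0006,0.085,0.0007,0,0,0,-0.0006,0.1,0.0007,0,0,0,-0.0006,0.111,0.0007,0,0,0,-0.0006,0.111,0.0007,0,0,0,-0.0006,0.111,0.0007,0,0,0]'

```text
time_s: 2.85
tool_pos: [0.5598, 0.0683, 0.1696]
tool_rot: [-0.566, 0.423, -0.423, 0.567]
ft_force: [0.3, 0.9, 1.0]
width: 1.001
```

step_arm --series '[0,0,0,0,0,0,0,0,0,0,0,0,0,0,0,0,0,0,0,0,0,0,0,0,0,0,0,0,0,0,0,0,0,0,0,0,0,0,0,0,0,0,0,0,0,0,0,0,0,0,0,0,0,0,0,0,0,0,0,0]' --claw -1 --squeeze 40

```text
time_s: 3.85
tool_pos: [0.5595, 0.0691, 0.1695]
tool_rot: [-0.566, 0.424, -0.423, 0.567]
ft_force: [-1.4, 5.1, 0.6]
width: 0.422
```

Run:
```python
from h import *
o=status.get_obs();print(o['tool_pos'],o['qpos'],o['width']*93,o['ft_force'],o['time_s'])
print(rel([.5595,.069,.168],-73.4))
```

```text
[0.55947672 0.06911035 0.16946012] [-0.07640488  0.32007284  1.5746852   0.00233999  1.24725617  1.20572465] 39.222496592201594 [-1.40147501  5.07778751  0.57083637] 3.85
(array([ 1.15664398e-04,  1.45986043e-03, -9.59640526e-06]), array([-0.00039942, -0.00180227, -0.00222252]))
```

step_arm --series '[0,0,0,0,-0.01,0,0,0,0,0,-0.03,0,0,0,0,0,-0.06,0,0,0,0,0,-0.1,0,0,0,0,0,-0.16,0,0,0,0,0,-0.22,0,0,0,0,0,-0.28,0,0,0,0,0,-0.34,0,0,0,0,0,-0.4,0,0,0,0,0,-0.46,0,0,0,0,0,-0.52,0,0,0,0,0,-0.58,0,0,0,0,0,-0.64,0,0,0,0,0,-0.7,0,0,0,0,0,-0.76,0,0,0,0,0,-0.82,0,0,0,0,0,-0.88,0,0,0,0,0,-0.94,0,0,0,0,0,-0.98,0,0,0,0,0,-1.0,0]'

```text
time_s: 5.85
tool_pos: [0.5592, 0.0694, 0.1695]
tool_rot: [-0.699, 0.099, -0.098, 0.701]
ft_force: [-2.4, 3.7, 1.5]
width: 0.419
```

Run:
```python
from h import *
d=shot('top');P=cloud(d);o=status.get_obs();print(o['tool_pos'],o['qpos'],o['width']*93,o['ft_force'],o['ft_torque'],o['time_s'])
for j in jars(P,np.array([.5595,.069])): print(np.round(np.hstack(j),4))
x=R.from_quat(o['tool_rot']).as_matrix()[:,0];print(np.degrees(np.arctan2(x[1],x[0])),rel([.5595,.069,.169],-16))
```

```text
[0.55918863 0.06937881 0.16946809] [-0.0762253   0.31992742  1.57487475  0.00276074  1.24777223  0.20313975] 39.207991755296106 [-1.63266174  3.91174191  1.24418414] [0.81871163 0.32627041 0.11815842] 5.9
[5.80000e-01 1.37100e-01 1.89000e-02 1.26200e-01 1.33800e-01 7.11000e-02
 7.32139e+01]
[ 5.391000e-01 -4.300000e-03  2.260000e-02  1.003000e-01  1.050000e-01
  7.610000e-02 -1.055331e+02]
[4.93300e-01 1.32300e-01 2.81000e-02 1.01000e-01 1.05100e-01 9.16000e-02
 1.36272e+02]
[ 4.722000e-01  4.280000e-02  2.940000e-02  9.990000e-02  1.044000e-01
  9.110000e-02 -1.633233e+02]
-16.05662254198828 (array([ 0.00040469,  0.00046683, -0.00027902]), array([-0.00236572, -0.00099001, -0.0014895 ]))
```

The carousel follows the wrist without slipping. I'll continue the turn.

step_arm --series '[0,0,0,0,-0.01,0,0,0,0,0,-0.03,0,0,0,0,0,-0.06,0,0,0,0,0,-0.1,0,0,0,0,0,-0.16,0,0,0,0,0,-0.22,0,0,0,0,0,-0.28,0,0,0,0,0,-0.34,0,0,0,0,0,-0.4,0,0,0,0,0,-0.46,0,0,0,0,0,-0.52,0,0,0,0,0,-0.58,0,0,0,0,0,-0.64,0,0,0,0,0,-0.7,0,0,0,0,0,-0.76,0,0,0,0,0,-0.82,0,0,0,0,0,-0.88,0,0,0,0,0,-0.94,0,0,0,0,0,-0.98,0,0,0,0,0,-1.0,0]'

```text
time_s: 7.9
tool_pos: [0.5589, 0.0693, 0.1695]
tool_rot: [-0.661, -0.25, 0.25, 0.663]
ft_force: [-3.0, 3.7, 1.9]
width: 0.422
```

step_arm --series '[0,0,0,0,-0.01,0,0,0,0,0,-0.03,0,0,0,0,0,-0.06,0,0,0,0,0,-0.1,0,0,0,0,0,-0.16,0,0,0,0,0,-0.22,0,0,0,0,0,-0.28,0,0,0,0,0,-0.34,0,0,0,0,0,-0.4,0,0,0,0,0,-0.46,0,0,0,0,0,-0.52,0,0,0,0,0,-0.58,0,0,0,0,0,-0.64,0,0,0,0,0,-0.7,0,0,0,0,0,-0.76,0,0,0,0,0,-0.82,0,0,0,0,0,-0.88,0,0,0,0,0,-0.92,0,0,0,0,0,-0.94,0,0,0,0,0,-0.95,0]'

```text
time_s: 9.9
tool_pos: [0.5587, 0.069, 0.1695]
tool_rot: [0.473, 0.525, -0.525, -0.475]
ft_force: [-3.1, 2.9, 2.0]
width: 0.424
```

step_arm --series '[0,0,0,0,0,0,0,0,0,0,0,0,0,0,0,0,0,0]' --squeeze 55

```text
time_s: 10.2
tool_pos: [0.5587, 0.069, 0.1695]
tool_rot: [0.473, 0.525, -0.525, -0.475]
ft_force: [-3.2, 2.8, 2.1]
width: 0.42
```

Run:
```python
from h import *
ax=np.array([.5595,.069]);f=ax-.092*np.array([np.cos(np.radians(7.88)),np.sin(np.radians(7.88))]);print('front',f)
o=status.get_obs();x=R.from_quat(o['tool_rot']).as_matrix()[:,0];print(o['tool_pos'],o['qpos'],o['width']*93,o['ft_force'],o['ft_torque'],o['time_s'],np.degrees(np.arctan2(x[1],x[0])))
im=[]
for n in('top','scene'):
    d=shot(n);P=cloud(d)
    for j in jars(P,ax): print(n,np.round(np.hstack(j),4),'err mm',np.round((np.array(j[0])-f)*1000,1))
    c=d['pixels'][120:310,180:340] if n=='top' else d['pixels'][110:300,160:340]
    im.append(cv2.resize(c,(390,460),interpolation=cv2.INTER_CUBIC))
cv2.imwrite('pics/end.png',np.hstack(im)[:,:,::-1])
```

```text
front [0.46836872 0.05638691]
[0.55869556 0.06900087 0.16946441] [-7.62879650e-02  3.19711575e-01  1.57519367e+00  1.66848509e-03
  1.24859653e+00 -1.74975843e+00] 39.04356297527079 [-3.16818254  2.8481215   2.08372175] [0.11797787 0.27118219 0.11206147] 10.2 95.85234998302612
top [ 5.273000e-01 -3.900000e-03  2.500000e-02  1.009000e-01  1.064000e-01
  7.970000e-02 -1.138481e+02] err mm [ 58.9 -60.3]
top [5.030000e-01 1.391000e-01 2.910000e-02 1.059000e-01 1.108000e-01
 9.000000e-02 1.288769e+02] err mm [34.6 82.7]
top [ 4.685000e-01  5.570000e-02  2.900000e-02  1.285000e-01  1.468000e-01
  9.200000e-02 -1.717065e+02] err mm [ 0.1 -0.7]
scene [4.725000e-01 7.310000e-02 2.590000e-02 1.217000e-01 1.465000e-01
 8.710000e-02 1.773246e+02] err mm [ 4.1 16.7]
scene [ 5.267000e-01 -1.410000e-02  3.140000e-02  1.008000e-01  1.079000e-01
  8.930000e-02 -1.115695e+02] err mm [ 58.3 -70.4]
scene [5.038000e-01 1.414000e-01 3.000000e-02 1.053000e-01 1.110000e-01
 9.140000e-02 1.275575e+02] err mm [35.4 85.1]
scene [ 6.17800e-01 -4.10000e-03  3.07000e-02  9.98000e-02  1.04400e-01
  9.35000e-02 -5.14474e+01] err mm [149.4 -60.5]
scene [5.93400e-01 1.53300e-01 3.13000e-02 1.05100e-01 1.11000e-01 9.08000e-02
 6.81059e+01] err mm [125.   96.9]
scene [0.651  0.0813 0.0306 0.1002 0.1063 0.0923 7.6298] err mm [182.6  24.9]
```

View pics/end.png

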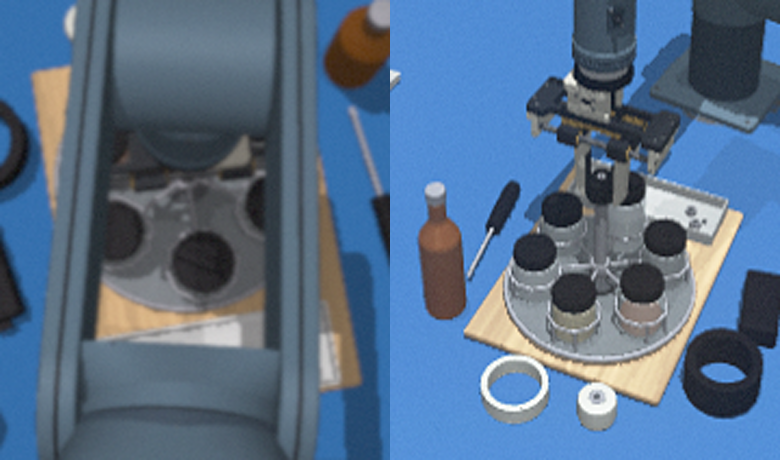

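From above, the tall jar is 0.7 mm from the front place. The scene view has it partly hidden behind the fingers, so its fit there is biased. All six jars stand upright and the knob is gripped. Handing in.

```bash
python3 -c "
from h import *
print(abs(status.get_obs()['joint_vel']).max()); print(ticket.job_done())"
```

```text
0.0015064274215961986
the job is handed in; nothing more can be done
None
```

I gripped the knob from above, turned the carousel about +169° in one grip so the tall jar came to the front, then raised the grip to 55 N and handed the job in still holding. It took about 10 s of the 58 s allowed.

**Final checks:**
- **Position:** the top camera puts the tall jar's axis 0.7 mm from the front place.
- **Grip:** the finger opening is 39 mm, which matches the 40 mm knob. The grasp point is about 5 mm from the knob's centre.
- **Rest:** joint speeds were at most 0.0015 rad/s. I did not measure the carousel's speed directly, only the arm holding it.
- **Jars:** all six were seen in the scene camera, upright and 87–94 mm from the axle.
- **Other objects:** the bottle, tapes, wheel, screwdriver and power supply look undisturbed in the final pictures. I did not measure their positions.

**One disagreement:** the scene camera's circle fit put the tall jar about 17 mm off. The gripper fingers partly hide that jar's lid there, so I trusted the top view. The turn of the wrist and the positions of the other jars both agree with the top view.

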